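# Seat a bracket against the fixture's datum stops and hold it for clamping

## Task

Load the aluminium bracket from the green mat into the black inspection fixture: flat on the plate, its long datum side flush along the steel rail and its datum end (the end nearer the boss) against the short steel end stop. Finish while you are still holding it pressed into that corner, firmly against both stops at once, so that I can do up the edge clamps. Leave the white tooling ball, the black riser and the joystick pendant where they are.

Things in the scene. Friction and masses are not known exactly. Their poses are not given: they have to be found in the camera images.
- boss (a point): Grip point: centre of the bracket's upright boss, 32 x 44 x 44 mm (x, y, z), 40 mm above the bracket's underside; the boss is clear of the 18 mm flange over its whole height. Long datum side is 32 mm from here along bracket +x, datum end 37 mm along +y. Axes are the bracket's.
- datum_corner (a point): Bottom corner of the bracket, where the long datum side and the datum end meet (bracket +x, +y). Axes as the bracket's.
- tail_corner (a point): Bottom corner at the other end of the bracket's long datum side (bracket +x, -y), 110 mm from datum_corner.
- bracket: Grey aluminium bracket, about 0.5 kg, on the mat at first; origin at the centre of its underside. Flange 64 x 110 x 18 mm (x, y, z) with a boss, 62 mm tall in all. Boss is 18 mm off middle in +y: 15 mm of flange shows at the +y (datum) end, 51 mm at the tail, with two bolt holes. +x faces out of the long datum side, z up. Seated, its axes agree with the fixture's.
- fixture: Black fixture plate 200 x 230 x 15 mm (x, y, z) fixed to the granite; origin at the centre of its underside. Rail at its +x side and end stop at its +y end stand 14 mm above the plate. Opposite, two fixed edge clamps with brass jaws, 14 mm high (screws 19), backed off: jaw faces at x -40 and y -80 mm, leaving 102 mm (x) by 148 mm (y) between jaws and stops.
- rail: Steel side rail, 16 mm wide, 140 mm long in the fixture's y, 14 mm high; its face looks to the fixture's -x and takes the bracket's long datum side. Origin on that face at the plate's top; axes the fixture's. Rigid, smooth (friction on the bracket about 0.3, as of the plate).
- end_stop: Short steel end stop, 44 mm wide in the fixture's x, 16 mm thick, 14 mm high; its face looks to the fixture's -y and takes the bracket's datum end. Origin in the plane of that face at the plate's top; axes the fixture's. Rigid, smooth (friction on the bracket about 0.3, as of the plate).
- nest_corner (a point): Point on the plate's top (15 mm above the granite) where the planes of the rail's face and the end stop's face meet: the bracket's datum_corner comes here. The rail ends 10 mm short of it, and the end stop 14 mm. Axes are the fixture's.
- mat: Thin green set-down mat 170 x 200 x 4 mm, fixed; origin at the centre of its underside.
- tooling_ball_mid (a point): Bystander: white ball of 25 mm on a black round foot of 34 mm, 53 mm tall in all; this point is 26 mm above its foot.
- riser_mid (a point): Bystander: black round riser, 42 mm in diameter, 36 mm tall; this point is its centre.
- pendant_mid (a point): Bystander: joystick pendant box 85 x 120 x 36 mm with a joystick (80 mm tall in all) and a red mushroom button; this point is the box's centre.
Not all that is in view belongs to the job. Leave any pink look-alike of the bracket alone.

How it is judged:
By the outcome, as a careful person would: the job done as asked, in the order asked, and still so for the second after the job is handed in, while the arm keeps its last pose, push and grip.
It also fails if it takes over 51 s, if anything falls off the work surface, if the arm or the gripper's body presses on something with over 40 N, if the wrist force passes 120 N, or if a joint passes its speed limit or range.

## Robot

A 6-joint arm with a two-finger parallel gripper is mounted at the origin on the work surface. World frame = base frame: x ahead of the robot, y to its left, z up, the work surface at z = 0. Lengths are in m, angles in rad, forces in N, time in s.
With the tool pointing down it reaches from about 0.375 to 0.975 m from the base axis. Payload 3.8 kg.
Tool frame: the origin (TCP) lies at the very end of the fingers, on their centre line; the grasp point (between the pads) lies 19 mm behind it; z points along the fingers, y is the direction in which the jaws open and shut (so a half turn about z gives the same grasp; the last joint's range is limited). The gripper opens to 85 mm and grips with 20 to 120 N. Pads are 22 mm wide; open, the fingers measure 114 mm over their backs; the gripper's body (76 mm by 85 mm) begins 54 mm behind the grasp point. The pads swing forward as they close: fully open they stand 13 mm farther back than shut.
Start: joints at [-1.178, 0.264, 1.604, -0, 1.274, -0.037], TCP at [0.281, -0.614, 0.231] pointing down, gripper open.
Joint ranges: [-2.63, 2.63], [-0.94, 2.18], [0.31, 2.57], [-1.31, 4.45], [0, 2.66], [-2.55, 2.55]. Speed limits (rad/s): [2.57, 2.57, 3.14, 3.14, 3.14, 3.14].

## Interface

Orientations are given as a rotation vector (axis times angle).
In Python, from workcell import status, read_camera, camera_info, order gives the robot as it stands.
- The arm moves only by the tool move_arm, never from a script. Its argument "deltas" is a list of rows, each a list of 3 entries, a list of its own where there are three numbers: the turn, a rotation vector about the world's x, y, z as a fraction of full scale, then the shift along the world's x, y, z as a fraction of full scale, then the closure, from -1 (fully open) to 1 (shut), so that 0 is half open. A call has 1 to 20 rows; each row is the pose to reach, as a shift and turn from the pose commanded when the call began; what a row does not reach only later rows make up. Full scale, the value 1, is 0.1 m for a shift and pi/2 rad for a turn. A row lasts 1/8 s, in which the tool goes at most 62.5 mm and 10.7 degrees, less where a joint would pass 70% of its speed; a pose out of reach is approached as far as the arm can. A call with a number of a shift or a turn outside -1 to 1 is refused whole. A call with a gripper value outside its range is refused whole. The fingers move at their own pace and stop on an object; "grip_force" is the grip in N (left out, the last holds). Time passes only in rows, so rows that repeat a pose let the fingers close. It gives the time, the measured TCP pose, the force and the opening at its end, in the units of the state.
- status.read_state(): the state, without advancing time (a new reading comes with each control period).
- read_camera(name): name is "scene" or "top" or "wrist"; returns (picture, depth): 384x512x3 uint8, red, green, blue; 384x512 float32, m along the optical axis (not along the pixel's ray), 0 where there is no reading.
- camera_info(name): a dict with "K" (3x3 intrinsics, pixels), "R" (3x3) and "t" (3): a world point X has camera coordinates R X + t. Camera axes: x right, y down, z forward; pixel columns grow to the right and rows downward; lengths in m; the calibration is good to about 2 mm. A picture is of the moment at which its call begins: read the wrist's pose just before it. camera_info takes no time and is no camera call; for the wrist camera it gives the pose at the moment of the call.
- order.finish_job(): hands the job in, once; it reports no verdict.
The state is a dict: "time": time; "q": joint angles; "joint_vel": joint speeds; "joint_torque": joint torques, N m; "tool_pos": TCP position; "tcp_rot": TCP orientation; "wrist_force": force on the tool from outside, world axes, zero at the start; "torque": the same for the moment, N m; "width": opening from 0.0 (shut) to 1.0 (fully open).
Only numpy, scipy, OpenCV 4.12 (cv2) and the standard library are available. Lean on these libraries where they do the work, as an engineer would, in place of code of your own. Each camera call takes 0.05 s, during which the arm holds its last target. There are 200 camera calls.

## Working session

There is one attempt and no reset: what is moved stays moved. The work goes in short steps, Python scripts to look and compute and a tool call to move; the robot and the scene stay as the last step left them, time stands still between calls to the robot, and variables do not carry over. Pictures are saved under pics/ and viewed, about 8 in all and at most 12, crops included, and the job is handed in when it is done.

Besides the shell and the picture viewer there is one more tool, called after "Call:" by a JSON object that holds its "fn" and its "kwargs". move_arm: Moves the arm, as the interface text tells. Its arguments: {"type":"object","properties":{"deltas":{"type":"array","items":{"type":"array"}},"grip_force":{"type":"number"}},"required":["deltas"]}

```bash
mkdir -p pics; ls; python3 - <<'E'
from workcell import status, read_camera, camera_info
import cv2,numpy as np
print(status.read_state())
ims=[]
for n in ("top","scene"):
    p,d=read_camera(n); np.savez(f"/tmp/{n}.npz",p=p,d=d,**camera_info(n))
    cv2.imwrite(f"pics/{n}0.png",p[:,:,::-1]); i=camera_info(n); print(n,i["K"].round(1).tolist(),i["R"].round(3).tolist(),i["t"].round(3).tolist())
E
```

```text
pics
{'time': 0.0, 'q': array([-1.17788940e+00,  2.64771653e-01,  1.60538773e+00, -1.94673354e-05,
        1.27370404e+00, -3.68940417e-02]), 'joint_vel': array([ 4.96961918e-05,  1.64578778e-04, -4.27551027e-05,  9.79957863e-04,
       -5.84910346e-04,  6.43394840e-04]), 'joint_torque': array([ 8.87639289e-04, -5.15105653e+01, -3.67314041e+01,  2.18367268e-04,
        1.28442337e-02,  1.63956247e-05]), 'tool_pos': array([ 0.28097822, -0.61292555,  0.22994215]), 'tcp_rot': array([-3.06714630e+00, -6.69478141e-01,  6.59885129e-04]), 'wrist_force': array([-0.07532118,  0.21977623,  0.59899363]), 'torque': array([ 0.03438255, -0.02811118, -0.04337079]), 'width': 0.9968694401673581}
top [[427.7, 0.0, 258.1], [0.0, 427.7, 195.0], [0.0, 0.0, 1.0]] [[0.095, -0.996, -0.001], [-0.968, -0.092, -0.235], [0.234, 0.023, -0.972]] [-0.027, 0.642, 0.816]
scene [[407.6, 0.0, 256.4], [0.0, 407.6, 189.4], [0.0, 0.0, 1.0]] [[0.758, 0.652, 0.009], [0.545, -0.626, -0.557], [-0.358, 0.427, -0.831]] [-0.501, -0.318, 1.095]
```

View pics/top0.png

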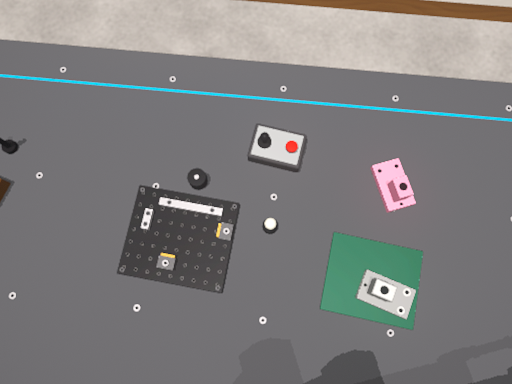

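View pics/scene0.png

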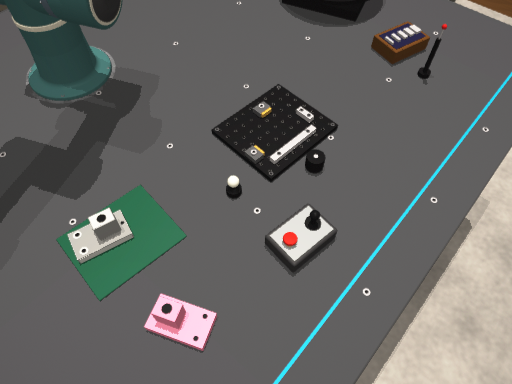

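```bash
cat > h.py <<'E'
import numpy as np, cv2
def cast(info,uv,z):
    uv=np.atleast_2d(uv).astype(float); K,R,t=info["K"],info["R"],info["t"]
    r=np.c_[uv,np.ones(len(uv))]@np.linalg.inv(K).T@R; c=-R.T@t
    return (c+r*((z-c[2])/r[:,2])[:,None])[:,:2]
def proj(info,X):
    X=np.atleast_2d(X)@info["R"].T+info["t"]; p=X@info["K"].T; return p[:,:2]/p[:,2:]
def rect(w):
    "min area rect of world xy points: centre, long, short, angle(deg) of long axis from world y"
    (c,s,a)=cv2.minAreaRect((np.float32(w)*1000))
    b=cv2.boxPoints((c,s,a)); e=[b[1]-b[0],b[2]-b[1]]; L=max(e,key=np.linalg.norm)
    if L[1]<0: L=-L
    return np.array(c).round(1),round(max(s),1),round(min(s),1),round(float(np.degrees(np.arctan2(-L[0],L[1]))),2)
def blobs(mask,amin):
    cs,_=cv2.findContours(mask.astype(np.uint8),cv2.RETR_EXTERNAL,cv2.CHAIN_APPROX_NONE)
    return [c[:,0] for c in cs if cv2.contourArea(c)>=amin]
E
python3 - <<'E'
from h import *
for n in ("top","scene"):
    f=np.load(f"/tmp/{n}.npz"); hsv=cv2.cvtColor(f["p"],cv2.COLOR_RGB2HSV)
    m=(hsv[...,2]>110)&(hsv[...,1]<60)
    for b in blobs(m,60):
        u=b.mean(0)
        print(n,u.round(),len(b),[ (z,)+rect(cast(f,b,z)) for z in (.022,.029,.066)])
    m=(hsv[...,0]>40)&(hsv[...,0]<85)&(hsv[...,1]>90)&(hsv[...,2]>30)
    for b in blobs(m,1000): print("mat",rect(cast(f,b,.004)))
    m=(hsv[...,0]>12)&(hsv[...,0]<28)&(hsv[...,1]>120)&(hsv[...,2]>120)
    for b in blobs(m,8): print("brass",b.mean(0),rect(cast(f,b,.029)))
t=np.load("/tmp/top.npz")
cv2.imwrite("pics/t1.png",np.hstack([cv2.resize(t["p"][180:300,110:250,::-1],None,fx=3.2,fy=3.2,interpolation=2),cv2.resize(t["p"][250:340,340:430,::-1],None,fx=3.8,fy=4.2667,interpolation=2)]))
E
```

```text
top [490. 364.] 123 [(0.022, array([ 348.2, -468.5]), 97.8, 44.6, 19.7), (0.029, array([ 348.8, -464.8]), 97.1, 44.3, 19.7), (0.066, array([ 352.2, -445.5]), 93.2, 42.5, 19.7)]
top [234. 235.] 1685 [(0.022, array([551.8,  72. ]), 1204.1, 665.0, -0.0), (0.029, array([550.9,  71.5]), 1195.0, 660.0, -0.0), (0.066, array([546.1,  69.1]), 1146.7, 633.3, -0.0)]
top [470.   2.] 176 [(0.022, array([1193. , -439.8]), 211.6, 17.2, 5.38), (0.029, array([1187.2, -436.4]), 210.0, 17.1, 5.38), (0.066, array([1156.7, -418.2]), 201.5, 16.4, 5.38)]
top [259.  51.] 1196 [(0.022, array([1021.3,   91.2]), 1265.6, 256.0, -0.03), (0.029, array([1016.8,   90.7]), 1256.0, 254.1, -0.03), (0.066, array([993.2,  87.5]), 1205.2, 243.8, -0.03)]
mat (array([ 495.8, -226.2]), 198.6, 167.7, -6.98)
brass [167.22580645 254.61290323] (array([504.6, 215.9]), 31.3, 6.2, -5.73)
brass [217.96666667 229.53333333] (array([567.5, 114.6]), 31.0, 6.8, 87.25)
brass [503.        8.21875] (array([1180.7, -519.4]), 38.9, 5.7, 5.38)
brass [390.64925373   6.79291045] (array([1164.6, -229.3]), 618.7, 40.8, -0.05)
scene [177. 317.] 35
[... 1893 characters left out ...]
0.066, array([629.4, 667. ]), 67.8, 33.6, -19.28)]
scene [37. 26.] 114 [(0.022, array([-217.5,   40.2]), 166.6, 61.7, -56.08), (0.029, array([-206.1,   36.5]), 165.0, 61.1, -56.08), (0.066, array([-145.9,   16.8]), 156.4, 57.9, -56.08)]
scene [484.  11.] 122 [(0.022, array([730.5, 970.8]), 180.5, 40.0, -89.82), (0.029, array([732.6, 957.9]), 178.7, 39.6, -89.82), (0.066, array([743.6, 890.1]), 169.4, 37.5, -89.82)]
mat (array([ 500.3, -228.2]), 197.8, 169.1, -7.0)
brass [258.76190476 148.71428571] (array([572.3, 110.5]), 30.5, 6.1, 84.83)
brass [266.04347826 111.39130435] (array([511.4, 210.8]), 32.8, 13.1, -3.31)
brass [400.2295082   36.91256831] (array([609.3, 686.5]), 127.1, 85.9, -17.23)
```

View pics/t1.png

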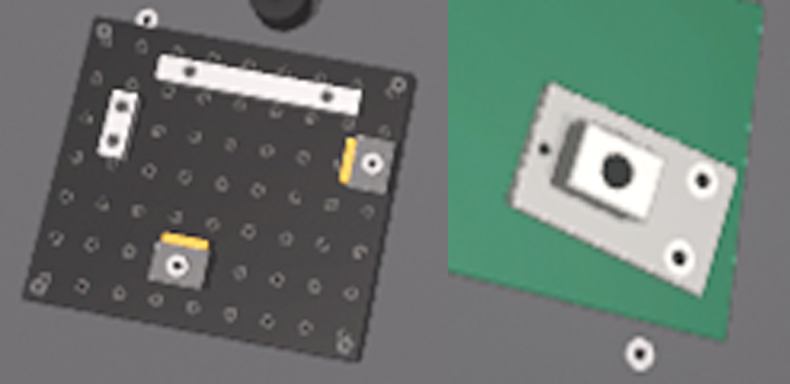

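```bash
python3 - <<'E'
from h import *
f=np.load("/tmp/top.npz"); hsv=cv2.cvtColor(f["p"],cv2.COLOR_RGB2HSV)
print("boss top",cast(f,[384.5,290.3],.066)*1000)
m=(hsv[...,2]>160)&(hsv[...,1]<60); m[:150]=0
for b in blobs(m,20): print(b.mean(0).round(),[(z,)+rect(cast(f,b,z)) for z in (.022,.029)])
g=np.load("/tmp/scene.npz")
# crop->pixels fixture corners of rail top / bystanders
for k,uv,z in (("riser",(198,178),.036),("ball",(270,223),.04),("pend",(277,146),.036)): print(k,cast(f,uv,z)*1000)
c=np.array([[550,83],[737,172],[702,296],[512,206]],float); c[:,0]=340+(c[:,0]-448)/3.8; c[:,1]=250+c[:,1]/4.2667
w=cast(f,c,.022)*1000; print(w.round(1),w.mean(0)); e=w[0]-w[1]; e2=w[3]-w[2]; print([np.degrees(np.arctan2(-v[0],v[1])) for v in (e,e2)])
E
```

```text
boss top [[ 472.25192792 -236.32116913]]
[390. 333.] [(0.022, array([ 390.4, -262.3]), 14.1, 12.3, -88.62), (0.029, array([ 390.7, -260.2]), 14.0, 12.2, -88.62)]
[262. 320.] [(0.022, array([390.6,   1.7]), 14.6, 12.9, -38.56), (0.029, array([390.9,   1.8]), 14.5, 12.8, -38.56)]
[136. 307.] [(0.022, array([390.6, 265.7]), 14.1, 13.5, 51.47), (0.029, array([390.9, 263.8]), 14.0, 13.4, 51.47)]
[ 12. 295.] [(0.022, array([389.6, 529.5]), 14.7, 12.5, -76.94), (0.029, array([390. , 525.5]), 14.6, 12.4, -76.94)]
[386. 294.] [(0.022, array([ 468. , -251.7]), 112.2, 64.9, -17.66), (0.029, array([ 467.8, -249.7]), 111.3, 64.4, -17.66)]
[165. 263.] [(0.022, array([488. , 219.5]), 15.1, 12.8, -81.54), (0.029, array([487.5, 217.9]), 15.0, 12.7, -81.54)]
[226. 231.] [(0.022, array([568.8,  97.4]), 14.1, 13.8, -39.24), (0.029, array([567.8,  96.8]), 13.9, 13.7, -39.24)]
[270. 223.] [(0.022, array([593.2,   4.6]), 24.3, 24.1, -84.75), (0.029, array([591.9,   4.7]), 24.2, 23.9, -84.75)]
[146. 218.] [(0.022, array([579.2, 274.5]), 45.2, 17.3, 84.85), (0.029, array([578.1, 272.5]), 44.9, 17.2, 84.85)]

[... 155 characters left out ...]
.2]), 14.5, 14.2, 50.91), (0.029, array([652.6,   2.3]), 14.4, 14.1, 50.91)]
[ 39. 175.] [(0.022, array([654.2, 529.5]), 14.4, 13.4, -77.78), (0.029, array([652.5, 525.6]), 14.3, 13.3, -77.78)]
[394. 183.] [(0.022, array([ 710.6, -263.9]), 108.7, 64.9, -68.44), (0.029, array([ 708.5, -261.8]), 107.8, 64.5, -68.44)]
[277. 155.] [(0.022, array([746.4,   5.6]), 109.2, 33.4, 5.41), (0.029, array([744. ,   5.6]), 108.4, 33.1, 5.41)]
riser [[676.99962484 170.75630848]]
ball [[591.15905683   3.81373802]]
pend [[767.8616322   3.5735784]]
[[ 514.1 -210.3]
 [ 480.5 -314.9]
 [ 419.7 -296.4]
 [ 452.4 -191.6]] [ 466.6698882  -253.28890914]
[np.float64(-17.80462898331657), np.float64(-17.324133771049183)]
```

Call:
{"fn": "move_arm", "kwargs": {"deltas": [[[0,0,0.1],[0.25,0.5,0],-1],[[0,0,0.2],[0.5,1,0],-1],[[0,0,0.3],[0.5,1,0],-1],[[0,0,0.4],[0.5,1,0],-1],[[0,0,0.53],[0.5,1,0],-1]]}}

```text
time: 0.72
tool_pos: [0.3312, -0.513, 0.2307]
tcp_rot: [-2.545, -1.84, -0.0]
wrist_force: [-0.2, -0.1, -0.3]
width: 1.004
```

Call:
{"fn": "move_arm", "kwargs": {"deltas": [[[0,0,0],[0.25,0.5,0],-1],[[0,0,0],[0.5,1,0],-1]]}}

```text
time: 0.98
tool_pos: [0.3812, -0.4126, 0.2306]
tcp_rot: [-2.553, -1.829, -0.0]
wrist_force: [-0.0, 0.0, 0.5]
width: 1.003
```

Call:
{"fn": "move_arm", "kwargs": {"deltas": [[[0,0,0],[0.25,0.5,0],-1],[[0,0,0],[0.5,1,0],-1],[[0,0,0],[0.5,1,0],-1]]}}

```text
time: 1.35
tool_pos: [0.4323, -0.3102, 0.2308]
tcp_rot: [-2.546, -1.838, -0.001]
wrist_force: [-0.1, -1.1, -0.0]
width: 1.005
```

```bash
python3 - <<'E'
from workcell import status, read_camera, camera_info
import cv2,numpy as np
s=status.read_state(); print(s)
i=camera_info("wrist");p,d=read_camera("wrist"); np.savez("/tmp/w1.npz",p=p,d=d,**i)
cv2.imwrite("pics/w1.png",p[:,:,::-1]); print(i)
E
```

```text
{'time': 1.35, 'q': array([-6.69851002e-01, -6.18824230e-03,  1.90790963e+00,  1.00559886e-03,
        1.24107199e+00, -3.49976660e-01]), 'joint_vel': array([-0.05677714,  0.01641516, -0.01798927, -0.0389348 , -0.00993568,
       -0.03038838]), 'joint_torque': array([  1.44085094, -36.46316171, -36.13492012,   0.39331477,
         0.1133479 ,   0.26447254]), 'tool_pos': array([ 0.43226724, -0.31017503,  0.23079797]), 'tcp_rot': array([-2.54602135e+00, -1.83806834e+00, -9.24397796e-04]), 'wrist_force': array([-0.14006637, -1.07909537, -0.03775551]), 'torque': array([ 0.00418546, -0.05316329, -0.00644006]), 'width': 1.0052754160707913}
{'K': array([[275.75554631,   0.        , 252.40880528],
       [  0.        , 275.75554631, 192.25795381],
       [  0.        ,   0.        ,   1.        ]]), 'R': array([[ 9.49309871e-01, -3.14340594e-01, -8.71370930e-04],
       [-2.99356592e-01, -9.04896862e-01,  3.02567844e-01],
       [-9.58978567e-02, -2.86969791e-01, -9.53127452e-01]]), 't': array([-0.50765273, -0.19070232,  0.332116  ])}
```

View pics/w1.png

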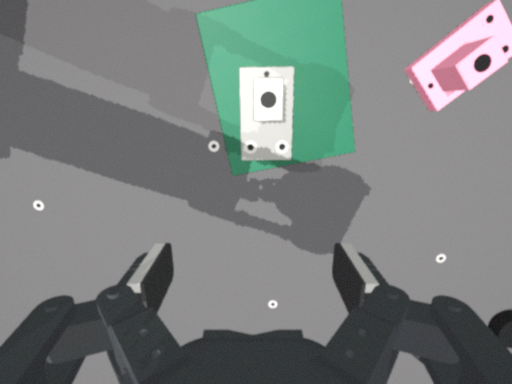

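```bash
python3 - <<'E'
from h import *
from scipy.spatial.transform import Rotation as Ro
f=np.load("/tmp/w1.npz"); hsv=cv2.cvtColor(f["p"],cv2.COLOR_RGB2HSV)
m=(hsv[...,2]>130)&(hsv[...,1]<50); m[175:]=0
for b in blobs(m,500): print(b.mean(0),rect(cast(f,b,.022)))
m=(hsv[85:112,255:282,2]<80); b=max(blobs(m,10),key=len)+[255,85]; print("hole",b.mean(0),cast(f,b.mean(0),.066))
y=Ro.from_rotvec([-2.546,-1.838,-.001]).as_matrix()[:,1]; print("jaw angle",np.degrees(np.arctan2(y[1],y[0])))
E
```

```text
[ 44.09545455 166.60454545] (array([ 181.4, -218.3]), 128.6, 35.3, 71.69)
[266.04545455 112.31118881] (array([ 468.5, -253.7]), 111.2, 65.5, -17.79)
[428.17756098  80.4097561 ] (array([ 659.1, -291.9]), 257.9, 195.9, 71.66)
[109.87466667  39.47911111] (array([ 341.6, -131.5]), 245.9, 156.1, 57.5)Traceback (most recent call last):
  File "<stdin>", line 6, in <module>
ValueError: max() iterable argument is empty
```

Call:
{"fn": "move_arm", "kwargs": {"deltas": [[[0,0,0.007],[0.42,0.77,0],-1],[[0,0,0.007],[0.42,0.77,-0.5],-1],[[0,0,0.007],[0.42,0.77,-0.9],-1],[[0,0,0.007],[0.42,0.77,-0.9],-1],[[0,0,0.007],[0.42,0.77,-0.9],-1]]}}

```text
time: 2.02
tool_pos: [0.4737, -0.2381, 0.1425]
tcp_rot: [2.542, 1.844, 0.001]
wrist_force: [1.8, 0.1, 1.1]
width: 0.999
```

```bash
python3 - <<'E'
from workcell import status, read_camera, camera_info
import cv2,numpy as np
from h import *
print({k:v for k,v in status.read_state().items() if k in("tool_pos","tcp_rot")})
i=camera_info("wrist");p,d=read_camera("wrist"); np.savez("/tmp/w2.npz",p=p,d=d,**i)
cv2.imwrite("pics/w2.png",p[:,:,::-1])
hsv=cv2.cvtColor(p,cv2.COLOR_RGB2HSV)
m=(hsv[...,2]>215)&(hsv[...,1]<40)
for b in blobs(m,300): print(b.mean(0),cv2.minAreaRect(b),rect(cast(i,b,.066)))
E
```

```text
{'tool_pos': array([ 0.47369766, -0.23805816,  0.14249118]), 'tcp_rot': array([2.54175882e+00, 1.84399678e+00, 5.26835751e-04])}
[253.58098592 217.        ] ((252.5260772705078, 212.282470703125), (75.2915267944336, 56.66852951049805), 88.09085083007812) (array([ 470.2, -249.5]), 69.3, 50.1, -15.95)
[254.10810811 158.24864865] ((251.0, 162.0), (30.0, 66.0), 90.0) (array([ 483.2, -206.6]), 53.3, 24.6, 71.93)
[503.77894737 164.90526316] ((500.0, 165.0), (42.0, 22.0), 90.0) (array([ 673.9, -273.5]), 34.9, 17.1, -2.12)
[472.13571429 141.28928571] ((485.3043518066406, 142.92767333984375), (57.52109909057617, 103.243408203125), 54.56668472290039) (array([ 662.2, -251.1]), 68.4, 52.3, -68.58)
```

View pics/w2.png

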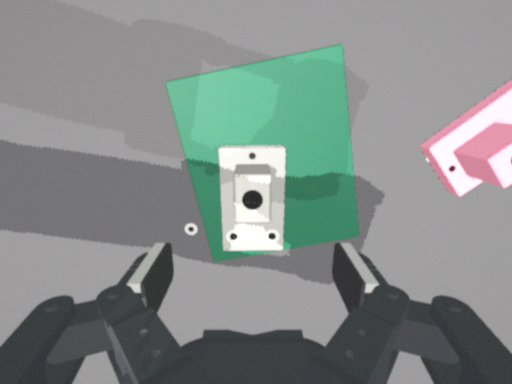

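```bash
python3 - <<'E'
from h import *
i=np.load("/tmp/w2.npz"); print(cast(i,[[252.5,199.5]],.066))
from workcell import status; print(status.read_state()["tool_pos"])
E
```

```text
[[ 0.47417245 -0.23706953]]
[ 0.4743199  -0.23832867  0.14332029]
```

Call:
{"fn": "move_arm", "kwargs": {"deltas": [[[0,0,0],[0,0.015,-0.35],-1],[[0,0,0],[0,0.015,-0.65],-1],[[0,0,0],[0,0.015,-0.9],-1],[[0,0,0],[0,0.015,-0.9],-1]]}}

```text
time: 2.58
tool_pos: [0.4729, -0.2356, 0.0513]
tcp_rot: [-2.542, -1.845, 0.001]
wrist_force: [0.4, 0.3, 0.7]
width: 0.997
```

Call:
{"fn": "move_arm", "kwargs": {"deltas": [[[0,0,0],[0,0,-0.2],-1],[[0,0,0],[0,0,-0.245],-1],[[0,0,0],[0,0,-0.245],-1]]}}

```text
time: 2.95
tool_pos: [0.4741, -0.2358, 0.0281]
tcp_rot: [2.541, 1.845, 0.001]
wrist_force: [1.4, 1.0, -0.2]
width: 1.0
```

Call:
{"fn": "move_arm", "kwargs": {"deltas": [[[0,0,0],[0,0,0],1],[[0,0,0],[0,0,0],1],[[0,0,0],[0,0,0],1],[[0,0,0],[0,0,0],1],[[0,0,0],[0,0,0],1],[[0,0,0],[0,0,0],1],[[0,0,0],[0,0,0],1],[[0,0,0],[0,0,0],1]], "grip_force": 60}}

```text
time: 3.95
tool_pos: [0.4737, -0.2353, 0.0273]
tcp_rot: [2.541, 1.846, 0.001]
wrist_force: [-0.1, 0.3, 5.0]
width: 0.371
```

Call:
{"fn": "move_arm", "kwargs": {"deltas": [[[0,0,0],[0,0,0.2],1],[[0,0,0],[0,0,0.5],1],[[0,0,0],[0,0,0.9],1],[[0,0,0],[0,0,0.9],1],[[0,0,0],[0,0,0.9],1]]}}

```text
time: 4.58
tool_pos: [0.4715, -0.2341, 0.1144]
tcp_rot: [-2.539, -1.844, 0.003]
wrist_force: [0.1, 0.6, -6.2]
width: 0.368
```

Call:
{"fn": "move_arm", "kwargs": {"deltas": [[[0,0,0.05],[0.1,0.3,0],1],[[0,0,0.1],[0.15,0.6,0],1],[[0,0,0.143],[0.2,0.95,0],1]]}}

```text
time: 4.95
tool_pos: [0.491, -0.1387, 0.1134]
tcp_rot: [-2.313, -2.118, 0.004]
wrist_force: [0.2, 0.4, -5.7]
width: 0.365
```

Call:
{"fn": "move_arm", "kwargs": {"deltas": [[[0,0,0],[0.1,0.35,0],1],[[0,0,0],[0.15,0.7,0],1],[[0,0,0],[0.2,1,0],1]]}}

```text
time: 5.32
tool_pos: [0.5108, -0.0385, 0.1134]
tcp_rot: [-2.315, -2.117, 0.006]
wrist_force: [-0.3, -0.4, -5.6]
width: 0.371
```

Call:
{"fn": "move_arm", "kwargs": {"deltas": [[[0,0,0],[0.1,0.35,0],1],[[0,0,0],[0.15,0.7,0],1],[[0,0,0],[0.2,1,0],1]]}}

```text
time: 5.7
tool_pos: [0.5308, 0.061, 0.1133]
tcp_rot: [-2.315, -2.118, 0.007]
wrist_force: [-0.4, -0.3, -6.2]
width: 0.367
```

Call:
{"fn": "move_arm", "kwargs": {"deltas": [[[0,0,0],[0.1,0.35,0],1],[[0,0,0],[0.15,0.6,0],1],[[0,0,0],[0.2,0.7,0],1],[[0,0,0],[0.2,0.7,0],1],[[0,0,0],[0.2,0.7,0],1]]}}

```text
time: 6.32
tool_pos: [0.5524, 0.1289, 0.1157]
tcp_rot: [-2.319, -2.119, 0.003]
wrist_force: [0.3, -0.4, -5.3]
width: 0.368
```

```bash
cat > look.py <<'E'
import sys
from workcell import status, read_camera, camera_info
from h import *
n=sys.argv[1]
s=status.read_state(); print({k:np.round(s[k],4).tolist() for k in("time","tool_pos","tcp_rot","wrist_force","torque","width","q")})
i=camera_info("wrist");p,d=read_camera("wrist"); np.savez(f"/tmp/{n}.npz",p=p,d=d,**i)
a,r=read_camera("top"); np.savez(f"/tmp/{n}t.npz",p=a,d=r,**camera_info("top"))
cv2.imwrite(f"pics/{n}.png",p[:,:,::-1])
E
python3 look.py w3
```

```text
{'time': 6.325, 'tool_pos': [0.5524, 0.1289, 0.1157], 'tcp_rot': [-2.3187, -2.1186, 0.0033], 'wrist_force': [0.2754, -0.4444, -5.3066], 'torque': [0.0508, -0.0267, -0.0509], 'width': 0.3676, 'q': [0.1856, 0.1634, 1.9499, -0.0005, 1.0304, 0.276]}
```

View pics/w3.png

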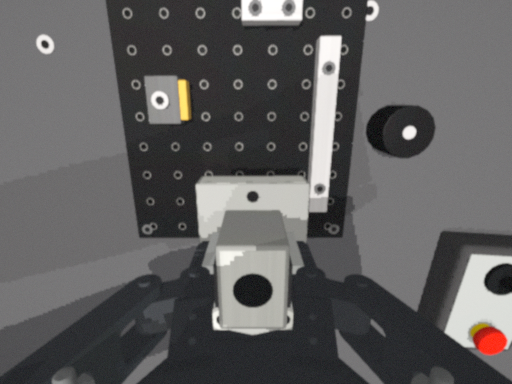

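```bash
python3 - <<'E'
from h import *
i=np.load("/tmp/w3.npz"); hsv=cv2.cvtColor(i["p"],cv2.COLOR_RGB2HSV); V=hsv[...,2].astype(int)
def line(w):
    vx,vy,x,y=cv2.fitLine(np.float32(w*1000),cv2.DIST_HUBER,0,.01,.01).ravel(); 
    if abs(vy)<abs(vx): vx,vy=-vy,vx
    return round(float(np.degrees(np.arctan2(-vx,vy)+np.pi/2)%180-90),2), (round(float(x),1),round(float(y),1))
# rail inner(left) edge: per row, first col from 300 with V>150
r=[(300+np.argmax(V[v,300:330]>150)-.5,v) for v in range(45,170)]
print("rail inner edge yaw,pt",line(cast(i,r,.029)), r[0],r[-1])
# end stop: lowest bright row = front face bottom at z .015 or top at .029
for u in (246,255,275,290,298): print(u,V[10:34,u].tolist())
f=[(u,165+np.argmax(V[165:195,u]>110)-.5) for u in list(range(203,240))+list(range(266,300))]
print("bracket front top edge",f[0],f[-1],line(cast(i,f,.110)))
for z in (.108,.110,.112): print(z,cast(i,[f[0],f[-1]],z)*1000)
# left/right edges of flange
for v in (190,200,210):
    row=V[v]; print(v,row[185:205].tolist(),row[296:335].tolist())
E
```

```text
rail inner edge yaw,pt (-5.06, (607.7, 197.7)) (np.float64(318.5), 45) (np.float64(310.5), 169)
246 [255, 255, 255, 255, 255, 255, 255, 255, 255, 241, 196, 137, 117, 120, 107, 91, 57, 35, 35, 43, 50, 50, 52, 48]
255 [94, 119, 144, 152, 153, 174, 222, 252, 255, 240, 194, 137, 121, 121, 109, 89, 53, 38, 49, 49, 53, 50, 56, 54]
275 [255, 255, 255, 255, 255, 255, 255, 255, 255, 236, 191, 138, 120, 116, 102, 77, 48, 39, 37, 42, 53, 50, 54, 56]
290 [110, 129, 142, 149, 169, 206, 241, 255, 252, 230, 187, 137, 122, 117, 108, 78, 52, 45, 47, 52, 55, 48, 51, 52]
298 [254, 254, 253, 253, 255, 255, 255, 255, 251, 229, 186, 135, 119, 111, 95, 67, 45, 37, 41, 45, 53, 53, 50, 49]
bracket front top edge (203, np.float64(176.5)) (299, np.float64(175.5)) (-5.1, (557.0, 168.5))
0.108 [[528.09333319 170.00827421]
 [581.94122818 165.78062089]]
0.11 [[528.5119053  170.48919853]
 [581.64441347 166.31771096]]
0.112 [[528.93047742 170.97012284]
 [581.34759875 166.85480102]]
190 [43, 42, 45, 40, 43, 39, 41, 45, 42, 57, 114, 178, 211, 217, 218, 217, 217, 218, 219, 217] [200, 200, 200, 199, 199, 200, 200, 198, 199, 199, 199, 194, 185, 177, 198, 225, 232, 220, 178, 139, 124, 101, 70, 57, 58, 79, 108, 133, 164, 206, 229, 220, 165, 80, 44, 40, 39, 43, 44]
200 [44, 42, 41, 40, 37, 44, 44, 40, 40, 36, 62, 141, 202, 218, 218, 218, 217, 219, 217, 219] [199, 199, 199, 198, 200, 199, 198, 200, 200, 199, 198, 191, 174, 146, 160, 172, 171, 170, 173, 174, 172, 172, 173, 171, 171, 171, 170, 172, 174, 175, 163, 131, 70, 26, 24, 33, 61, 73, 46]
210 [41, 41, 41, 38, 36, 45, 41, 37, 44, 44, 47, 71, 143, 199, 216, 219, 217, 219, 219, 218] [198, 199, 199, 200, 199, 199, 199, 199, 198, 200, 196, 176, 142, 155, 167, 168, 167, 169, 170, 171, 169, 171, 168, 168, 168, 167, 169, 173, 169, 161, 135, 79, 30, 23, 33, 32, 23, 26, 28]
```

Call:
{"fn": "move_arm", "kwargs": {"deltas": [[[0,0,0],[0.08,0.4,0],1],[[0,0,0],[0.17,0.8,0],1],[[0,0,0],[0.17,0.88,0],1],[[0,0,0],[0.17,0.88,-0.3],1],[[0,0,0],[0.17,0.88,-0.5],1],[[0,0,0],[0.17,0.88,-0.5],1],[[0,0,0],[0.17,0.88,-0.5],1]], "grip_force": 80}}

```text
time: 7.3
tool_pos: [0.5707, 0.2175, 0.0673]
tcp_rot: [2.319, 2.119, 0.001]
wrist_force: [0.6, 0.3, -5.5]
width: 0.363
```

```bash
python3 look.py w4
```

```text
{'time': 7.3, 'tool_pos': [0.5707, 0.2175, 0.0673], 'tcp_rot': [2.3192, 2.1187, 0.0008], 'wrist_force': [0.6169, 0.2516, -5.5439], 'torque': [0.1013, -0.0562, -0.0254], 'width': 0.3629, 'q': [0.3233, 0.2929, 1.8912, -0.0001, 0.9569, 0.4137]}
```

View pics/w4.png

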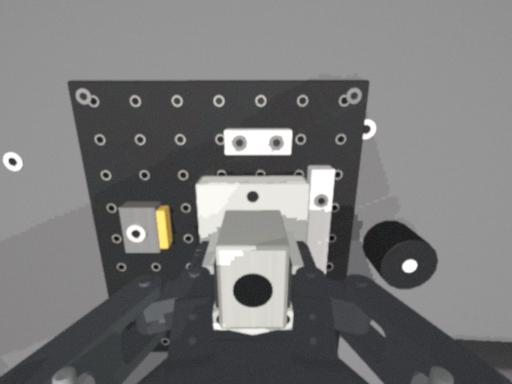

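```bash
python3 - <<'E'
from h import *
i=np.load("/tmp/w4.npz"); V=cv2.cvtColor(i["p"],cv2.COLOR_RGB2HSV)[...,2].astype(int)
a=np.radians(-5.1); X=np.array([np.cos(a),np.sin(a)]); Y=np.array([-np.sin(a),np.cos(a)])
fr=lambda p: np.c_[p@X,p@Y]*1000
F=[(u,165+np.argmax(V[165:195,u]>110)-.5) for u in range(265,300)]
R=[(300+np.argmax(np.diff(V[v,300:314])<-15),v) for v in range(186,215,4)]
print(R,F[0],F[-1]); print("front",fr(cast(i,F,.062))[:,1].mean(),"side",fr(cast(i,R,.062))[:,0])
S=[(u,145+np.argmax(V[145:165,u]<170)-.5) for u in range(230,288)]
print("stop y (top edge)",fr(cast(i,S,.029))[::15,1], S[0],S[-1])
L=[(300+np.argmax(V[v,300:325]>150)-.5,v) for v in range(167,176)]
print("rail x",L[0],fr(cast(i,L,.029))[:,0])
print(V[170,295:325],V[200,295:325])
E
```

```text
[(np.int64(308), 186), (np.int64(300), 190), (np.int64(300), 194), (np.int64(300), 198), (np.int64(307), 202), (np.int64(300), 206), (np.int64(307), 210), (np.int64(306), 214)] (265, np.float64(174.5)) (299, np.float64(169.5))
front 308.1702377255589 side [580.15039838 575.79322976 575.9152897  576.03848569 580.15445862
 576.28834991 580.4443562  580.01301769]
stop y (top edge) [313.30320675 313.29466927 313.28613147 319.84776814] (230, np.float64(154.5)) (287, np.float64(154.5))
rail x (np.float64(307.5), 167) [585.95027212 585.99120802 586.03223606 586.07335656 581.40429308
 586.15587618 586.19727592 586.23876939 586.28035688]
[ 82 107 134 136 134 124 123  98  76  65  62  78 118 155 164 173 203 239
 250 251 250 252 253 252 253 254 254 254 253 253] [233 233 233 233 232 233 233 233 233 232 232 231 226 212 213 247 255 255
 241 195 167 160 150 100  57  53  55  57  66 100]
```

Call:
{"fn": "move_arm", "kwargs": {"deltas": [[[0,0,0],[0,0,-0.15],1],[[0,0,0],[0,0,-0.24],1],[[0,0,0],[0,0,-0.26],1],[[0,0,0],[0,0,-0.27],1],[[0,0,0],[0,0,-0.28],1]]}}

```text
time: 8.02
tool_pos: [0.5706, 0.2181, 0.039]
tcp_rot: [2.318, 2.12, 0.001]
wrist_force: [0.4, 0.3, -5.7]
width: 0.364
```

Call:
{"fn": "move_arm", "kwargs": {"deltas": [[[0,0,0],[0,0,-0.01],1],[[0,0,0],[0,0,-0.02],1],[[0,0,0],[0,0,-0.02],1]]}}

```text
time: 8.4
tool_pos: [0.5711, 0.2182, 0.0384]
tcp_rot: [2.318, 2.119, 0.003]
wrist_force: [-3.2, -0.3, 5.6]
width: 0.37
```

Call:
{"fn": "move_arm", "kwargs": {"deltas": [[[0,0,0],[0.02,-0.002,0],1],[[0,0,0],[0.04,-0.004,0],1],[[0,0,0],[0.04,-0.004,0],1]]}}

```text
time: 8.78
tool_pos: [0.5753, 0.2181, 0.0384]
tcp_rot: [2.319, 2.119, 0.003]
wrist_force: [-1.7, -1.0, 5.9]
width: 0.363
```

Call:
{"fn": "move_arm", "kwargs": {"deltas": [[[0,0,0],[0.01,-0.001,0],1],[[0,0,0],[0.015,-0.0015,0],1],[[0,0,0],[0.015,-0.0015,0],1]]}}

```text
time: 9.15
tool_pos: [0.5765, 0.218, 0.0384]
tcp_rot: [2.319, 2.119, 0.003]
wrist_force: [-2.9, -0.3, 5.9]
width: 0.366
```

Call:
{"fn": "move_arm", "kwargs": {"deltas": [[[0,0,0],[0.007,-0.0006,0],1],[[0,0,0],[0.012,-0.001,0],1],[[0,0,0],[0.012,-0.001,0],1]]}}

```text
time: 9.52
tool_pos: [0.5777, 0.2179, 0.0384]
tcp_rot: [2.319, 2.119, 0.003]
wrist_force: [-2.8, -0.5, 5.6]
width: 0.363
```

Call:
{"fn": "move_arm", "kwargs": {"deltas": [[[0,0,0],[0.005,-0.0005,0],1],[[0,0,0],[0.01,-0.001,0],1],[[0,0,0],[0.01,-0.001,0],1]]}}

```text
time: 9.9
tool_pos: [0.5782, 0.2178, 0.0384]
tcp_rot: [-2.319, -2.119, -0.002]
wrist_force: [-4.6, 0.1, 7.5]
width: 0.361
```

Call:
{"fn": "move_arm", "kwargs": {"deltas": [[[0,0,0],[0.005,-0.0005,0],1],[[0,0,0],[0.01,-0.001,0],1],[[0,0,0],[0.01,-0.001,0],1]]}}

```text
time: 10.28
tool_pos: [0.5783, 0.2178, 0.0384]
tcp_rot: [-2.318, -2.118, 0.0]
wrist_force: [-8.2, 1.2, 9.0]
width: 0.363
```

```bash
python3 -c "
from workcell import status; s=status.read_state(); print(s['wrist_force'],s['torque'],s['tool_pos'],s['tcp_rot'])"
```

```text
[-8.19505008  1.16781924  9.04160832] [ 0.05447476  1.11737226 -0.22846271] [0.57827697 0.21781533 0.03841884] [-2.31831088e+00 -2.11779481e+00  2.44312332e-04]
```

Call:
{"fn": "move_arm", "kwargs": {"deltas": [[[0,0,0],[0.0018,0.02,0],1],[[0,0,0],[0.0036,0.04,0],1],[[0,0,0],[0.0045,0.05,0],1],[[0,0,0],[0.0045,0.05,0],1]]}}

```text
time: 10.78
tool_pos: [0.5786, 0.2212, 0.0384]
tcp_rot: [-2.319, -2.119, 0.004]
wrist_force: [-8.8, -4.7, 12.1]
width: 0.365
```

Call:
{"fn": "move_arm", "kwargs": {"deltas": [[[0,0,0],[0.001,0.01,0],1],[[0,0,0],[0.0013,0.015,0],1],[[0,0,0],[0.0013,0.015,0],1]]}}

```text
time: 11.15
tool_pos: [0.5787, 0.2226, 0.0384]
tcp_rot: [-2.319, -2.119, 0.004]
wrist_force: [-8.2, -5.0, 10.9]
width: 0.364
```

Call:
{"fn": "move_arm", "kwargs": {"deltas": [[[0,0,0],[0.0005,0.006,0],1],[[0,0,0],[0.001,0.012,0],1],[[0,0,0],[0.001,0.012,0],1]]}}

```text
time: 11.52
tool_pos: [0.5788, 0.2238, 0.0384]
tcp_rot: [-2.319, -2.119, 0.004]
wrist_force: [-8.3, -5.0, 11.3]
width: 0.366
```

Call:
{"fn": "move_arm", "kwargs": {"deltas": [[[0,0,0],[0.0005,0.006,0],1],[[0,0,0],[0.001,0.012,0],1],[[0,0,0],[0.001,0.012,0],1]]}}

```text
time: 11.9
tool_pos: [0.5789, 0.225, 0.0384]
tcp_rot: [-2.319, -2.119, 0.004]
wrist_force: [-7.2, -5.3, 11.7]
width: 0.366
```

Call:
{"fn": "move_arm", "kwargs": {"deltas": [[[0,0,0],[0.0005,0.006,0],1],[[0,0,0],[0.001,0.012,0],1],[[0,0,0],[0.001,0.012,0],1]]}}

```text
time: 12.28
tool_pos: [0.579, 0.2262, 0.0384]
tcp_rot: [-2.319, -2.119, 0.004]
wrist_force: [-7.9, -5.2, 12.1]
width: 0.367
```

Call:
{"fn": "move_arm", "kwargs": {"deltas": [[[0,0,0],[0.0005,0.006,0],1],[[0,0,0],[0.001,0.012,0],1],[[0,0,0],[0.001,0.012,0],1]]}}

```text
time: 12.65
tool_pos: [0.5791, 0.2273, 0.0384]
tcp_rot: [-2.319, -2.119, 0.004]
wrist_force: [-8.7, -5.4, 11.7]
width: 0.365
```

Call:
{"fn": "move_arm", "kwargs": {"deltas": [[[0,0,0],[0.0005,0.006,0],1],[[0,0,0],[0.001,0.012,0],1],[[0,0,0],[0.001,0.012,0],1]]}}

```text
time: 13.02
tool_pos: [0.5792, 0.2273, 0.0385]
tcp_rot: [2.318, 2.119, -0.006]
wrist_force: [-8.7, -10.7, 13.1]
width: 0.364
```

Call:
{"fn": "move_arm", "kwargs": {"deltas": [[[0,0,0],[0.0005,0.006,0],1],[[0,0,0],[0.001,0.012,0],1],[[0,0,0],[0.001,0.012,0],1]]}}

```text
time: 13.4
tool_pos: [0.5791, 0.2274, 0.0385]
tcp_rot: [2.317, 2.118, -0.009]
wrist_force: [-8.8, -12.9, 13.8]
width: 0.368
```

```bash
python3 look.py w5
```

```text
{'time': 13.4, 'tool_pos': [0.5791, 0.2274, 0.0385], 'tcp_rot': [2.3174, 2.1184, -0.0087], 'wrist_force': [-8.8287, -12.9455, 13.8283], 'torque': [-1.7819, 1.1343, -0.3283], 'width': 0.3676, 'q': [0.3362, 0.3498, 1.8772, -0.0049, 0.9189, 0.4288]}
```

View pics/w5.png

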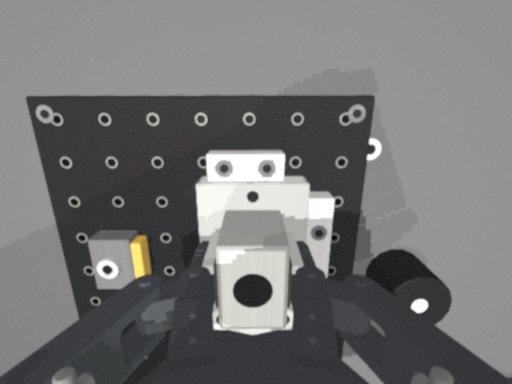

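```bash
cat > t.py <<'E'
from scipy.spatial.transform import Rotation as Ro
from workcell import status; import numpy as np
s=status.read_state(); R=Ro.from_rotvec(s["tcp_rot"]).as_matrix(); z=R[:,2]
print("force",s["wrist_force"].round(1),"tau",s["torque"].round(2),"pos",s["tool_pos"].round(4),"w",round(s["width"],3))
print("tilt correction rotvec deg (x,y):",np.degrees(np.cross(z,[0,0,-1])).round(2)," jaw yaw",round(np.degrees(np.arctan2(R[1,1],R[0,1])),2)%180-180)
E
python3 t.py
```

```text
force [ -8.2 -13.8  14.4] tau [-1.78  1.14 -0.31] pos [0.5791 0.2273 0.0385] w 0.363
tilt correction rotvec deg (x,y): [ 0.29 -0.16  0.  ]  jaw yaw -5.139999999999986
```

Call:
{"fn": "move_arm", "kwargs": {"deltas": [[[0.003,-0.002,0],[0.012,0.006,-0.003],1],[[0.006,-0.005,0],[0.025,0.012,-0.005],1],[[0.006,-0.005,0],[0.025,0.012,-0.005],1],[[0.006,-0.005,0],[0.025,0.012,-0.005],1]]}}

```text
time: 14.0
tool_pos: [0.5791, 0.2274, 0.0384]
tcp_rot: [-2.317, -2.119, -0.002]
wrist_force: [-17.6, -17.2, 24.5]
width: 0.362
```

```bash
python3 t.py
```

```text
force [-17.6 -17.2  24.5] tau [-2.67  2.54 -0.38] pos [0.5791 0.2274 0.0384] w 0.362
tilt correction rotvec deg (x,y): [-0.11 -0.02 -0.  ]  jaw yaw -5.1299999999999955
```

Call:
{"fn": "move_arm", "kwargs": {"deltas": [[[0.001,-0.001,0],[0.008,0.008,0],1],[[0.002,-0.002,0],[0.015,0.015,0],1],[[0.002,-0.002,0],[0.015,0.015,0],1],[[0.002,-0.002,0],[0.015,0.015,0],1],[[0.002,-0.002,0],[0.015,0.015,0],1],[[0.002,-0.002,0],[0.015,0.015,0],1]]}}

```text
time: 14.75
tool_pos: [0.5791, 0.2275, 0.0384]
tcp_rot: [-2.317, -2.119, -0.002]
wrist_force: [-20.6, -21.4, 29.4]
width: 0.364
```

```bash
python3 t.py; python3 look.py w6; python3 - <<'E'
from h import *
i=np.load("/tmp/w6.npz"); t=np.load("/tmp/w6t.npz")
w=cv2.resize(i["p"][140:260,180:350,::-1],(680,480),interpolation=2)
cv2.imwrite("pics/w6c.png",w)
hsv=cv2.cvtColor(t["p"],cv2.COLOR_RGB2HSV)
f0=np.load("/tmp/top.npz")["p"].astype(int)
for k,(u,v) in (("riser",(198,178)),("ball",(270,224)),("pend",(277,146))):
    print(k,"mean change",abs(t["p"].astype(int)-f0)[v-14:v+14,u-14:u+14].mean().round(1))
E
```

```text
force [-20.6 -21.4  29.4] tau [-3.46  3.16 -0.47] pos [0.5791 0.2275 0.0384] w 0.364
tilt correction rotvec deg (x,y): [-0.15 -0.04 -0.  ]  jaw yaw -5.110000000000014
{'time': 14.75, 'tool_pos': [0.5791, 0.2275, 0.0384], 'tcp_rot': [-2.3166, -2.1186, -0.002], 'wrist_force': [-20.622, -21.4313, 29.3669], 'torque': [-3.4552, 3.1601, -0.4698], 'width': 0.3639, 'q': [0.3327, 0.3474, 1.881, 0.0033, 0.913, 0.4199]}
riser mean change 8.3
ball mean change 2.0
pend mean change 2.8
```

View pics/w6c.png

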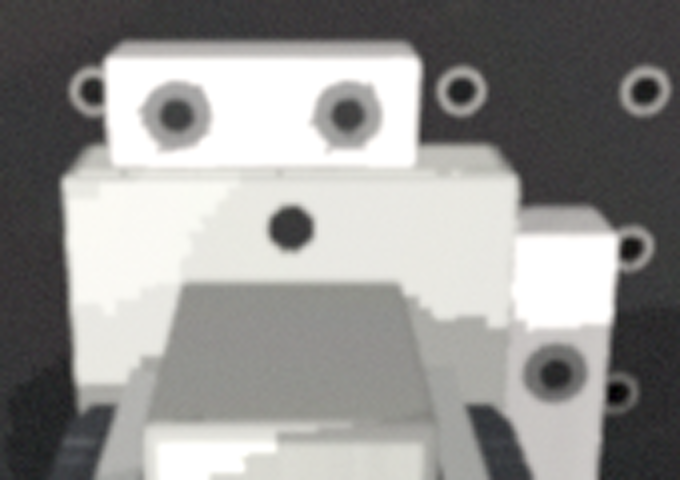

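```bash
python3 -c "
from workcell import order; print(order.finish_job())"; python3 t.py
```

```text
the job is handed in; nothing more can be done
None
the job is handed in; nothing more can be done
```

The bracket is loaded in the fixture, and I handed the job in at about 14.9 s with the gripper still holding it pressed into the corner. I picked it up by the boss at 80 N, set it on the plate, pushed it against the rail and slid it along to the end stop.

**Push at hand-in:** The reaction forces were 20.6 N in world −x (mostly from the rail), 21.4 N in world −y (mostly from the end stop), and 29.4 N upward from the plate. Plate friction could be taking up to about 10 N of the two sideways pushes, so each stop carries at least roughly 10 N.

**Fit:** The tool had stopped advancing against both stops. The jaw yaw of −5.11° agrees with the rail's measured −5.06°, and the remaining tool tilt is about 0.15°. The last wrist close-up shows no gap at the rail or the end stop. How flat the bracket lies is judged from the plate force and the tool tilt. I could not see its underside.

**Bystanders:** The top camera shows the tooling ball and pendant unchanged. The patch around the riser changed slightly in brightness. I took this for the arm's shadow, since the tool stayed about 100 mm away, but I did not measure the riser's position again.

No check failed. My first estimate of where the tool would meet the end stop was about 2.5 mm short, so I used the force reading to find the contact.

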